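Bring the red-lidded canister round on the carousel and show it

TASK

Bring the red-lidded brass canister round to the front of the display carousel: turn the carousel by its brass rim, with fingertips kept light on it, until the canister stands in line with the arrow on the plinth, and only then pick it up. Stand it upright in the middle of the show pad, set down and not dropped, and leave the other goods standing untouched on the carousel and the things on the counter where they are.

Things in the scene. Friction and masses are not known exactly. Their poses are not given: they have to be found in the camera images.
- carousel: round wooden plinth, 396 mm across and 22 mm high, fixed to the counter; origin at the centre of its underside, on the turning axis of the tray it carries; its own -x points to the front, where a white plate with a red arrowhead is let into its edge, 185 mm from the axis
- front (a point): point on the carousel's front line, 80 mm from the axis towards the arrow and at the height of the felt (44 mm above the counter); does not turn with the tray
- tray: beaten brass tray on the plinth, 344 mm across, turning either way without end about the vertical through its origin (34 mm above the counter, on the plinth's axis). Its rim, the bare brass band from 120 to 172 mm from the axis, is smooth and flat: nothing on it to catch, so fingertips turn it only by friction, pressed on it and moved along the circle.
- axis (a point): on the axis, 38 mm up: mean height of the rim's top. The tray is not true: in one turn the rim rises and falls by up to 3 mm either way, its high side at an unknown place. It hardly gives: touch down at 5 mm/s or less. The stiff bearing does not coast: it takes about 3 N along the rim to turn. Fingertips slip under a press of about 6 to 9 N; more than 24 N is too hard
- felt (a point): centre of the top of the blue felt-covered disc, 240 mm across, that is part of the tray and turns with it; level, 44 mm above the counter (10 mm above the tray's origin). The goods stand on it; the hand must not touch it
- red_canister: the one wanted: brass canister with a red lid, straight-sided, 39 mm across, 56 mm high, about 130 g; origin at the centre of its underside, z up; stands loose on the felt about 80 mm from the axis, somewhere off the front
- blue_canister: like canister with a blue lid, 39 mm across, 56 mm high, loose on the felt; origin at the centre of its underside; leave it
- copper_pot: round copper pot, 42 mm across, 42 mm high, loose on the felt; origin at the centre of its underside; leave it
- tumbler: open steel tumbler, 40 mm across, 50 mm high, loose on the felt; origin at the centre of its underside; leave it
- bell: brass hand bell with a wooden handle, 42 mm across, 56 mm high, loose on the felt; origin at the centre of its underside; leave it
- show_pad: square grey felt show pad in a wooden frame, 150 by 150 mm, 11 mm high, fixed to the counter; origin at the centre of its underside
- pad_top (a point): centre of the top face of the show pad, 11 mm above the counter; its axes are the pad's
- tea_mug: blue mug on the counter, 76 mm across, 85 mm high; origin at the centre of its underside; leave it
- brush: polishing brush lying on the counter; origin under its middle; leave it
- bead_tub: open clear plastic tub on the counter, 120 by 80 mm, 50 mm high; origin at the centre of its underside; leave it
Not all that is in view belongs to the job. What is shaped like the show_pad but black or purple is not meant.

How it is judged:
By the outcome, as a careful person would: the job done as asked, in the order asked, and still so for the second after the job is handed in, with the robot touching nothing.
It also fails if it takes over 72 s, if anything falls off the work surface, if the arm or the gripper's body presses on something with over 40 N, if the wrist force passes 120 N, or if a joint passes its speed limit or range.

ROBOT

A 6-joint arm with a two-finger parallel gripper is mounted at the origin on the work surface. World frame = base frame: x ahead of the robot, y to its left, z up, the work surface at z = 0. Lengths are in m, angles in rad, forces in N, time in s.
With the tool pointing down it reaches from about 0.3 to 0.85 m from the base axis. Payload 5.4 kg.
Tool frame: the origin (TCP) lies between the finger pads; the fingertips stand 14 mm ahead of it and the grasp point (between the pads) lies 5 mm behind it; z points along the fingers, y is the line along which they close (so a half turn about z gives the same grasp; the last joint's range is limited). The gripper opens to 85 mm and grips with 20 to 120 N. Pads are 22 mm wide; open, the fingers measure 114 mm over their backs; the gripper's body (76 mm by 85 mm) begins 54 mm behind the grasp point. The pads swing forward as they close: fully open they stand 13 mm farther back than shut.
Start: joints at [1.101, 0.158, 1.597, -0, 1.386, -0.21], TCP at [0.148, 0.556, 0.245] pointing down, gripper open.
Joint ranges: [-2.91, 2.91], [-0.94, 2.29], [0.18, 2.7], [-1.29, 4.43], [0.17, 2.64], [-3, 3]. Speed limits (rad/s): [2.57, 2.57, 3.14, 3.14, 3.14, 3.14].

INTERFACE

Orientations are given as a unit quaternion [w, x, y, z].
In Python, from station import robot, fingers, solve_ik, telemetry, viewer, job, regions_of gives the robot as it stands. Calls block until the motion is done:
- robot.reach(position, orientation): joint-space move of the TCP to a pose.
- robot.move_linear(position, rot=None, rate=0.15, f_stop=None): straight line of the TCP; rot=None keeps the orientation; rate is the mean speed in m/s. With f_stop (N) it stops when the force on the tool has changed by that much, and returns True; else False.
- robot.movej(angles): joint-space move.
- fingers.set_gripper(opening): finger opening in m; the grip force is fixed at half the most; returns when the fingers have stopped.
- robot.wait(seconds).
- solve_ik(position, orientation): joint angles nearest the present ones, or None.
- telemetry.get_obs(): the state.
- viewer.get_image(name): name is "scene" or "top"; returns a dict with "color" (384x512x3 uint8, blue, green, red), "mtx" (3x3 intrinsics, pixels), "rvec" (rotation vector, rad) and "tvec" (3), from world to camera coordinates, as OpenCV has them. Camera axes: x right, y down, z forward; pixel columns grow to the right and rows downward; lengths in m; the calibration is good to about 2 mm. A picture is of the moment at which its call begins. There is no depth.
A pose or a line that the arm cannot do raises robot.MotionError and nothing moves.
- job.close_job(): hands the job in; it is judged then, once.
Trained networks look in a picture, given as the dict that the camera call returned (one of the last four; its "shot" number tells which), for a name from the list of things; names that differ only in an ending like _2 or _b are one class to them, and where a whole thing is asked for, a point or a joint stands for the part that bears it (a point fixed in the world has none). Each returns a list of dicts, best first, with "p" (0 to 1); they miss things now and then, are a little off and sometimes report something else, mostly with a low value. They report only what shows in the picture. A call takes as long as a camera call. They do not tell look-alikes from the thing itself.
- regions_of(label, picture): "pixels" (384x512 bool, what is visible of it) and "extent" ([left, top, right, bottom] in pixels, round what is visible of it).
The state is a dict: "t": time; "joint_pos": joint angles; "joint_vel": joint speeds; "joint_efforts": joint torques, N m; "ee_pos": TCP position; "eef_rot": TCP orientation; "wrist_force": force on the tool from outside, world axes, zero at the start; "torque": the same for the moment, N m; "gripper_width": finger opening in m; "gripper_force": force on a finger pad.
Only numpy, scipy, OpenCV 4.12 (cv2) and the standard library are available. Lean on these libraries where they do the work, as an engineer would, in place of code of your own. Each camera call takes 0.05 s, during which the arm holds its last target. There are 200 camera calls.

## Working session

There is one attempt and no reset: what is moved stays moved. The work goes in short steps, each a Python script; the robot and the scene stay as the last script left them, time stands still between calls to the robot, and variables do not carry over. Pictures are saved under pics/ and viewed, at most 10 in all, crops included, and the job is handed in when it is done.

```bash
ls; mkdir -p pics
cat > h.py <<'E'
import numpy as np, cv2
from station import robot, fingers, solve_ik, telemetry, viewer, job, regions_of
def ray(im,u,v):
    R=cv2.Rodrigues(np.array(im["rvec"],float))[0]; t=np.array(im["tvec"],float).ravel()
    d=R.T@np.linalg.inv(im["mtx"])@np.array([u,v,1.]); return -R.T@t,d
def at(im,u,v,z):
    c,d=ray(im,u,v); return c+d*(z-c[2])/d[2]
def proj(im,p):
    return cv2.projectPoints(np.array(p,float).reshape(-1,3),np.array(im["rvec"],float),np.array(im["tvec"],float),np.array(im["mtx"],float),None)[0].reshape(-1,2)
E
python3 - <<'E'
from h import *
o=telemetry.get_obs();print({k:np.round(v,3) for k,v in o.items()})
ims={n:viewer.get_image(n) for n in("scene","top")}
for n,im in ims.items():
    cv2.imwrite(f"pics/{n}0.png",im["color"]); print(n,im["mtx"].round(1).tolist(),ray(im,256,192))
    for l in "carousel tray felt red_canister blue_canister copper_pot tumbler bell show_pad tea_mug brush bead_tub".split():
        for r in regions_of(l,im)[:3]:
            v,u=np.nonzero(r["pixels"]); print(n,l,round(r["p"],2),np.round(r["extent"]),u.mean().round(1),v.mean().round(1),len(u),at(im,u.mean(),v.mean(),.04).round(3))
E
```

```text
pics
{'t': np.float64(0.0), 'joint_pos': array([ 1.101,  0.159,  1.598, -0.   ,  1.386, -0.21 ]), 'joint_vel': array([0.   , 0.001, 0.001, 0.001, 0.   , 0.001]), 'joint_efforts': array([ 0.0000e+00, -3.9600e+01, -3.3143e+01, -0.0000e+00,  8.0000e-03,
       -0.0000e+00]), 'ee_pos': array([0.147, 0.555, 0.244]), 'eef_rot': array([-0.   ,  0.13 ,  0.992, -0.001]), 'wrist_force': array([ 0.338, -0.602,  0.062]), 'torque': array([-0.008, -0.025, -0.   ]), 'gripper_force': np.float64(0.0), 'gripper_width': np.float64(0.086)}
scene [[431.8, 0.0, 255.4], [0.0, 431.8, 192.6], [0.0, 0.0, 1.0]] (array([ 1.12061447, -0.23447728,  0.93967919]), array([-0.5722241 ,  0.07019922, -0.81708958]))
scene carousel 0.72 [313. 150. 474. 286.] 392.6 217.9 14716 [0.601 0.169 0.04 ]
scene tray 0.81 [325. 157. 468. 270.] 394.9 211.4 10789 [0.583 0.18  0.04 ]
scene felt 0.93 [326. 158. 463. 268.] 394.7 211.4 10704 [0.583 0.179 0.04 ]
scene red_canister 0.58 [354. 187. 376. 212.] 364.5 196.3 360 [0.531 0.116 0.04 ]
scene blue_canister 0.82 [376. 210. 395. 233.] 383.9 219.8 367 [0.604 0.146 0.04 ]
scene blue_can
[... 1865 characters left out ...]
0.177 0.04 ]
top tumbler 0.56 [ 96. 144. 115. 165.] 105.3 153.0 256 [0.6   0.285 0.04 ]
top show_pad 0.82 [328. 253. 396. 328.] 363.2 288.3 3399 [ 0.235 -0.412  0.04 ]
top show_pad 0.8 [247. 222. 309. 286.] 277.0 255.0 3152 [ 0.319 -0.193  0.04 ]
top tea_mug 0.73 [144. 133. 168. 154.] 155.1 141.4 262 [0.633 0.146 0.04 ]
top tea_mug 0.7 [191.  78. 224. 117.] 204.8 97.3 923 [0.765 0.009 0.04 ]
top brush 0.68 [380. 171. 415. 236.] 396.2 208.3 839 [ 0.442 -0.513  0.04 ]
top brush 0.67 [ 74. 106. 200. 229.] 139.6 169.6 10377 [0.551 0.185 0.04 ]
top bead_tub 0.8 [366. 139. 404. 187.] 383.8 161.3 1599 [ 0.572 -0.489  0.04 ]
top bead_tub 0.17 [ 98. 144. 114. 163.] 105.9 153.2 235 [0.599 0.283 0.04 ]
```

Run:
```python
import cv2
for n in("scene","top"):
    cv2.imwrite(f"pics/{n}0b.png",cv2.resize(cv2.imread(f"pics/{n}0.png"),(800,600),interpolation=cv2.INTER_CUBIC))
```

```text
(no output)
```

View pics/scene0b.png

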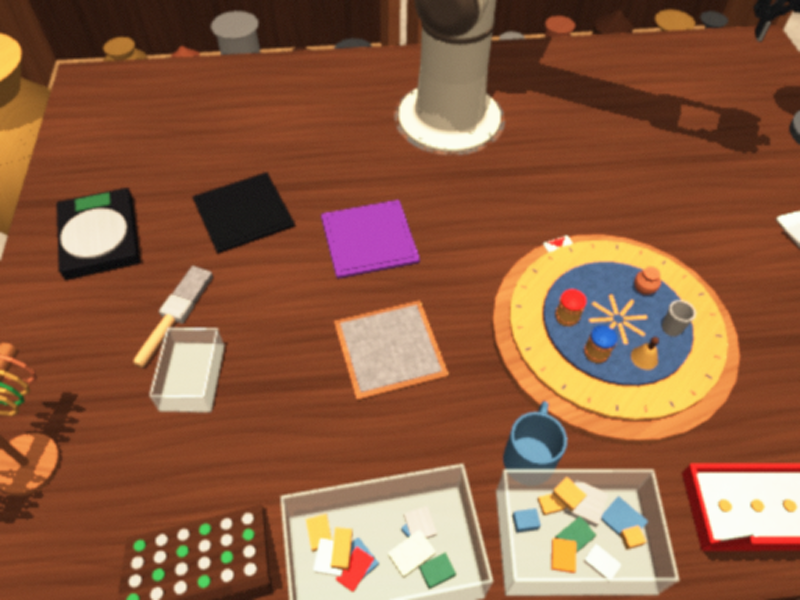

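View pics/top0b.png

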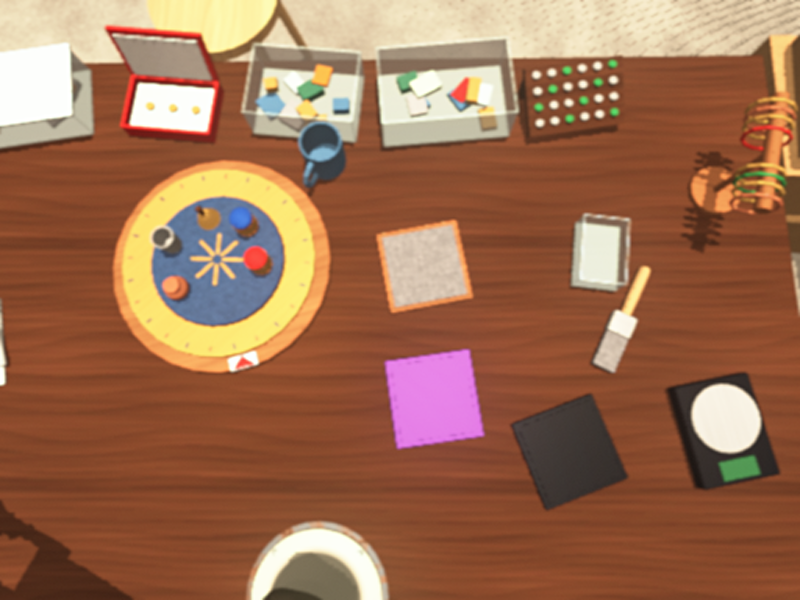

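Scene: the grey pad is at scene (390,347) and top (423,265). The carousel centre is at top (220,260), with the red lid at (257,258), the blue lid at (240,217) and the arrow plate at (243,361), all in 800-wide pixels. I'll measure these precisely and save helpers.

```bash
cat >> h.py <<'E'
def hsv(im): return cv2.cvtColor(im["color"],cv2.COLOR_BGR2HSV)
def blob(mask,im,guess,r=40):
    """largest component of mask within r px of the projected guess"""
    m=mask.astype(np.uint8); g=proj(im,guess)[0]
    w=np.zeros_like(m); cv2.circle(w,tuple(int(x) for x in g),r,1,-1); m&=w
    n,l,s,c=cv2.connectedComponentsWithStats(m)
    if n<2: return None
    return l==1+np.argmax(s[1:,4])
def cont(m):
    c=max(cv2.findContours(m.astype(np.uint8),cv2.RETR_EXTERNAL,cv2.CHAIN_APPROX_NONE)[0],key=len); return c[:,0].astype(float)
def flat(im,px,z): return np.array([at(im,u,v,z)[:2] for u,v in px],np.float32)
def lid(im,guess,col="red",r=40):
    H=hsv(im);h,s,v=H[...,0].astype(int),H[...,1],H[...,2]
    m=(((h<6)|(h>174)) if col=="red" else ((h>105)&(h<125)&(v>130)))&(s>200)&(v>120)
    b=blob(m,im,guess,r)
    if b is None: return None
    vv,u=np.nonzero(b); return u.mean(),vv.mean(),len(u)
E
python3 - <<'E'
from h import *
for n in("scene","top"):
    im=viewer.get_image(n);H=hsv(im);h,s,v=[H[...,i].astype(int) for i in range(3)]
    C=[.57,.183,.04]
    br=blob((h>17)&(h<32)&(s>100)&(v>120),im,C,95)
    f=cv2.fitEllipse(flat(im,cont(br),.037)*1000); print(n,"tray",np.round(f[0],1),np.round(f[1],1))
    r=regions_of("carousel",im)[0]["pixels"]; f=cv2.fitEllipse(flat(im,cont(r),.022)*1000); print("plinth",np.round(f[0],1),np.round(f[1],1))
    fe=blob((h>100)&(h<125)&(s>60),im,C,60)
    f=cv2.fitEllipse(cv2.convexHull(flat(im,cont(fe),.044)*1000)); print("felt",np.round(f[0],1),np.round(f[1],1))
    w=blob((s<60)&(v>170),im,[.385,.16,.022],40)
    if w is not None:
        p=cont(w); q=cv2.convexHull((flat(im,p,.022)*1000)); print("plate",np.round(cv2.minAreaRect(q),1) if 0 else cv2.minAreaRect(q))
    l=lid(im,[.56,.117,.09]); print("lid",l,at(im,l[0],l[1],.1).round(4),at(im,l[0],l[1],.095).round(4))
    l=lid(im,[.63,.145,.09],"blue",15); print("blue",l, l and at(im,l[0],l[1],.095).round(4))
    g=max((x for x in regions_of("show_pad",im)),key=lambda x:-abs(np.argwhere(x["pixels"]).mean(0)-([222,250] if n=="scene" else [170,271])).sum())["pixels"]
    print("pad",cv2.minAreaRect(flat(im,cont(g),.011)*1000), np.argwhere(g).mean(0))
    g=blob((s<110)&(v>90),im,[.575,-.19,.011],45); print("pad grey",cv2.minAreaRect(flat(im,cont(g),.011)*1000))
E
```

```text
scene tray [562.8 185.8] [337.  341.6]
plinth [566.7 182.6] [389.5 396.7]
felt [564.6 183.6] [229.4 230.2]
plate ((386.9679260253906, 119.1102294921875), (20.00640106201172, 14.02176570892334), 27.133955001831055)
lid (np.float64(366.3178294573643), np.float64(191.84496124031008), 129) [0.5577 0.0999 0.1   ] [0.5544 0.1019 0.095 ]
blue (np.float64(385.0344827586207), np.float64(212.44827586206895), 29) [0.6161 0.1306 0.095 ]
pad ((560.9957275390625, -181.82931518554688), (152.655517578125, 149.61117553710938), 10.931941986083984) [223.72508143 248.9742671 ]
pad grey ((558.24560546875, -181.41156005859375), (131.83493041992188, 131.59457397460938), 10.531753540039062)
top tray [562.9 187.4] [342.8 345. ]
plinth [560.3 186.6] [389.5 393.7]
felt [560.6 185.9] [227.8 229.2]
plate ((391.8608703613281, 121.6854019165039), (30.317752838134766, 17.75983238220215), 57.444454193115234)
lid (np.float64(166.0), np.float64(168.64705882352942), 17) [0.5381 0.0947 0.1   ] [0.5394 0.0961 0.095 ]
blue None None
pad ((556.1080322265625, -179.79803466796875), (149.42428588867188, 148.3424530029297), 10.960000038146973) [170.21060723 270.70099923]
pad grey ((557.564697265625, -180.2406005859375), (133.4222869873047, 133.22705078125), 10.560302734375)
```

```bash
cat >> h.py <<'E'
AX=np.array([.5628,.1855]); PAD=np.array([.558,-.181]); PYAW=np.radians(10.7)
from scipy.optimize import minimize
def cyl(im,label,z0=.044,r=.0195,hgt=.056):
    """fit a standing cylinder (x,y) to the network's mask near the carousel"""
    c=[x for x in regions_of(label,im) if 120<x["pixels"].sum()<700]
    if not c: return None
    m=c[0]["pixels"].astype(np.float32); v,u=np.nonzero(m); S=8
    a=np.linspace(0,2*np.pi,40); ring=np.c_[r*np.cos(a),r*np.sin(a)]
    M=np.array(m>0,np.uint8)
    def cost(p):
        pts=np.vstack([np.c_[ring+p,np.full(40,z)] for z in(z0,z0+hgt)])
        hull=cv2.convexHull(proj(im,pts).astype(np.float32))
        k=np.zeros((384*4,512*4),np.uint8); cv2.fillConvexPoly(k,np.round((hull*4+1.5)*64).astype(np.int32),255,cv2.LINE_AA,6)
        k=cv2.resize(k,(512,384),interpolation=cv2.INTER_AREA)/255.
        return 1-np.minimum(k,m).sum()/np.maximum(k,m).sum()
    p0=at(im,u.mean(),v.mean(),z0+hgt/2)[:2]
    b=minimize(cost,p0,method="Nelder-Mead",options=dict(initial_simplex=[p0,p0+[.006,0],p0+[0,.006]],maxiter=60))
    return b.x,1-b.fun,c[0]["p"]
def arrow(im):
    H=hsv(im);h,s,v=[H[...,i].astype(int) for i in range(3)]
    m=((s<90)&(v>150))|(((h<5)|(h>170))&(s>120)&(v>150))
    b=blob(m,im,[.389,.12,.022],14)
    if b is None: return None
    vv,u=np.nonzero(b); return at(im,u.mean(),vv.mean(),.022)[:2],len(u)
def polar(p): d=np.asarray(p)-AX; return np.hypot(*d).round(4),np.degrees(np.arctan2(d[1],d[0])).round(2)
E
python3 - <<'E'
from h import *
for n in("scene","top"):
    im=viewer.get_image(n)
    a=arrow(im); print(n,"arrow",a, polar(a[0]))
    H=hsv(im);h,s,v=[H[...,i].astype(int) for i in range(3)]
    b=blob(((h<8)|(h>172))&(s>150)&(v>140),im,[.55,.1,.1],14); vv,u=np.nonzero(b); q=at(im,u.mean(),vv.mean(),.098)[:2]; print("lid",len(u),q,polar(q))
    for l in("red_canister","blue_canister","bell","tumbler","copper_pot"):
        c=cyl(im,l)
        if c: print(l,c,polar(c[0]))
q=np.array([0,1,0,0.])
for a in (-100,-130,-160,170,140): 
    p=[*(AX+.147*np.array([np.cos(np.radians(a)),np.sin(np.radians(a))])),.06]; print(a,np.round(p,3),[None if (j:=solve_ik(p,[0,np.cos(y/2),np.sin(y/2),0])) is None else np.round(j,2) for y in(0,np.pi/2,2.9)])
E
```

```text
scene arrow (array([0.38197167, 0.13403065]), 87) (np.float64(0.188), np.float64(-164.11))
lid 182 [0.55609464 0.10127716] (np.float64(0.0845), np.float64(-94.55))
red_canister (array([0.55041678, 0.1038411 ]), np.float64(0.8283385115853242), 0.65) (np.float64(0.0826), np.float64(-98.62))
blue_canister (array([0.62305339, 0.1317522 ]), np.float64(0.845719982396738), 0.92) (np.float64(0.0807), np.float64(-41.73))
bell (array([0.64493155, 0.19671812]), np.float64(0.5634408230907334), 0.79) (np.float64(0.0829), np.float64(7.78))
tumbler (array([0.58754079, 0.26644565]), np.float64(0.7774238004044887), 0.73) (np.float64(0.0846), np.float64(73.0))
copper_pot (array([0.62460248, 0.1300809 ]), np.float64(0.84026907366162), 0.7) (np.float64(0.083), np.float64(-41.88))
top arrow (array([0.38554835, 0.13425472]), 135) (np.float64(0.1845), np.float64(-163.87))
lid 176 [0.5486738  0.10296322] (np.float64(0.0837), np.float64(-99.71))
red_canister (array([0.55001068, 0.10442329]), np.float64(0.8713447083996269), 0.52) (np.float64(0.0821), np.float64(-98.96))
blue_canister (array([0.61938806, 0.134
[... 635 characters left out ...]
8 0.073 0.06 ] [array([-0.1 ,  0.14,  2.02, -0.  ,  0.98,  1.47]), array([-0.1 ,  0.14,  2.02, -0.  ,  0.98, -0.1 ]), array([-0.1 ,  0.14,  2.02, -0.  ,  0.98, -1.43])]
-160 [0.425 0.135 0.06 ] [array([ 0.04,  0.07,  2.1 , -0.  ,  0.97,  1.61]), array([ 0.04,  0.07,  2.1 , -0.  ,  0.97,  0.04]), array([ 0.04,  0.07,  2.1 , -0.  ,  0.97, -1.29])]
170 [0.418 0.211 0.06 ] [array([ 0.21,  0.13,  2.04, -0.  ,  0.98,  1.78]), array([ 0.21,  0.13,  2.04, -0.  ,  0.98,  0.21]), array([ 0.21,  0.13,  2.04, -0.  ,  0.98, -1.12])]
140 [0.45 0.28 0.06] [array([ 0.33,  0.27,  1.86, -0.  ,  1.01,  1.9 ]), array([ 0.33,  0.27,  1.86, -0.  ,  1.01,  0.33]), array([ 0.33,  0.27,  1.86, -0.  ,  1.01, -1.  ])]
```

```bash
cat >> h.py <<'E'
R0=.148
def down(yaw): return [0,np.cos(yaw/2),np.sin(yaw/2),0]
def rim(a,z):
    a=np.radians(a); return [*(AX+R0*np.array([np.cos(a),np.sin(a)])),z]
def q_at(a): return down(np.radians(a+180))
def fz(): return telemetry.get_obs()["wrist_force"]
def land(a,z=.064):
    hit=robot.move_linear(rim(a,.044),None,.003,f_stop=9)
    o=telemetry.get_obs(); print("land",hit,o["t"],o["ee_pos"].round(4),o["wrist_force"].round(1)); return o
E
python3 - <<'E'
from h import *
fingers.set_gripper(0)
a=-130
robot.reach(rim(a,.12),q_at(a)); robot.move_linear(rim(a,.064),None,.1)
print(telemetry.get_obs()["t"],fz()); 
o=land(a)
for i in range(3): robot.wait(.1); print(fz().round(2),telemetry.get_obs()["ee_pos"].round(4))
E
```

```text
5.8 [0.05959587 0.5062662  0.17463141]
land True 10.175 [0.4677 0.0721 0.0496] [-0.4 -0.7  4.2]
[-0.46  0.16  5.93] [0.4677 0.0721 0.0496]
[-0.28 -1.04  6.19] [0.4677 0.0721 0.0496]
[-0.64 -0.52  5.39] [0.4677 0.0721 0.0496]
```

```bash
cat >> h.py <<'E'
def press(a,zc,F=14,k=None):
    """lower in small steps until the press is F; returns command height and stiffness (N/m)"""
    z0,f0=zc,fz()[2]
    for i in range(40):
        f=fz()[2]
        if f>F-1: break
        zc-=.0002; robot.move_linear(rim(a,zc),None,.003); robot.wait(.05)
    k=(fz()[2]-f0)/max(z0-zc,1e-4); print("press",zc,fz().round(1),"k",k,telemetry.get_obs()["t"]); return zc,k
def stroke(a,a1,zc,k,F=14,step=1.5,rate=.025):
    s=np.sign(a1-a); log=[]; k=max(k,2000)
    while s*(a1-a)>1e-3:
        a+=s*min(step,abs(a1-a)); robot.move_linear(rim(a,zc),q_at(a),rate)
        w=np.mean([fz() for _ in range(3)],0); t=np.radians(a); log.append((round(a,1),round(zc*1e3,2),*(w[2].round(1),(w[0]*-np.sin(t)+w[1]*np.cos(t)).round(1))))
        if w[2]>21 or w[2]<4: print("abort",w); break
        zc+=np.clip(.7*(w[2]-F)/k,-.0004,.0004)
    print(telemetry.get_obs()["t"],log); return a,zc
E
python3 - <<'E'
from h import *
a=-130; z=telemetry.get_obs()["ee_pos"][2]
zc,k=press(a,z)
a,zc=stroke(a,-142,zc,k)
print("END",a,zc,k)
E
```

```text
press 0.04837122793476544 [-5.  -1.3 13.5] k 6756.253318553217 12.4333
14.9 [(np.float64(-131.5), np.float64(48.37), np.float64(8.9), np.float64(1.0)), (np.float64(-133.0), np.float64(47.97), np.float64(10.3), np.float64(1.6)), (np.float64(-134.5), np.float64(47.59), np.float64(13.5), np.float64(0.8)), (np.float64(-136.0), np.float64(47.54), np.float64(14.4), np.float64(0.6)), (np.float64(-137.5), np.float64(47.58), np.float64(14.2), np.float64(0.9)), (np.float64(-139.0), np.float64(47.6), np.float64(15.5), np.float64(0.7)), (np.float64(-140.5), np.float64(47.76), np.float64(14.4), np.float64(1.8)), (np.float64(-142.0), np.float64(47.8), np.float64(14.6), np.float64(1.4))]
END -142.0 0.04786585385284832 6756.253318553217
```

Run:
```python
from h import *
for n in("scene","top"):
    im=viewer.get_image(n)
    for l in("red_canister","blue_canister","tumbler"):
        c=cyl(im,l)
        if c: print(n,l,c[1:],c[0].round(4),polar(c[0]))
```

```text
scene red_canister (np.float64(0.8641581015426901), 0.9) [0.5385 0.1057] (np.float64(0.0835), np.float64(-106.93))
scene blue_canister (np.float64(0.8703406374865441), 0.71) [0.6137 0.1211] (np.float64(0.0821), np.float64(-51.68))
scene tumbler (np.float64(0.8183125557702138), 0.71) [0.6013 0.2597] (np.float64(0.0836), np.float64(62.59))
top blue_canister (np.float64(0.8671355000067233), 0.76) [0.6097 0.1239] (np.float64(0.0774), np.float64(-52.71))
top tumbler (np.float64(0.8928455208962855), 0.71) [0.6034 0.2634] (np.float64(0.0878), np.float64(62.46))
```

Run:
```python
from h import *
a,zc=stroke(-142,-192,.04787,6756,step=2)
for n in("scene","top"):
    im=viewer.get_image(n); cv2.imwrite(f"pics/{n}1.png",im["color"])
    for l in("red_canister","blue_canister","tumbler","bell","copper_pot"):
        c=cyl(im,l)
        if c: print(n,l,c[1:],c[0].round(4),polar(c[0]))
print("END",a,zc,telemetry.get_obs()["t"])
```

```text
24.2583 [(np.int64(-144), 47.87, np.float64(15.6), np.float64(1.4)), (np.int64(-146), np.float64(48.04), np.float64(14.4), np.float64(0.9)), (np.int64(-148), np.float64(48.08), np.float64(14.3), np.float64(1.6)), (np.int64(-150), np.float64(48.11), np.float64(14.7), np.float64(0.4)), (np.int64(-152), np.float64(48.18), np.float64(14.5), np.float64(1.1)), (np.int64(-154), np.float64(48.24), np.float64(13.7), np.float64(1.4)), (np.int64(-156), np.float64(48.21), np.float64(14.9), np.float64(1.4)), (np.int64(-158), np.float64(48.29), np.float64(14.6), np.float64(0.7)), (np.int64(-160), np.float64(48.35), np.float64(14.7), np.float64(1.8)), (np.int64(-162), np.float64(48.42), np.float64(13.6), np.float64(1.1)), (np.int64(-164), np.float64(48.38), np.float64(15.2), np.float64(1.4)), (np.int64(-166), np.float64(48.5), np.float64(13.9), np.float64(0.1)), (np.int64(-168), np.float64(48.49), np.float64(14.5), np.float64(1.0)), (np.int64(-170), np.float64(48.54), np.float64(13.5), np.float64(0.6)), (np.int64(-172), np.float64(48.49), np.float64(14.0), np.float64(1.3)), (np.int64(-174), np.floa
[... 1141 characters left out ...]
)
scene copper_pot (np.float64(0.4648669037611812), 0.72) [0.5838 0.2676] (np.float64(0.0847), np.float64(75.64))
top red_canister (np.float64(0.8778650404212521), 0.52) [0.4842 0.1567] (np.float64(0.0837), np.float64(-159.88))
top blue_canister (np.float64(0.8229260392298003), 0.49) [0.5421 0.1085] (np.float64(0.0798), np.float64(-105.06))
top tumbler (np.float64(0.6934116445352402), 0.78) [0.6417 0.2021] (np.float64(0.0806), np.float64(11.89))
top bell (np.float64(0.5380489531432928), 0.55) [0.6014 0.1192] (np.float64(0.0767), np.float64(-59.79))
top copper_pot (np.float64(0.584399575968247), 0.78) [0.5795 0.252 ] (np.float64(0.0686), np.float64(75.92))
END -192 0.04865646206159636 24.8583
```

```bash
cat > look.py <<'E'
from h import *
import sys
tag=sys.argv[1]; out=[]
for n in("scene","top"):
    im=viewer.get_image(n); out.append(cv2.resize(im["color"][90:290,290:490] if n=="scene" else im["color"][70:270,50:250],(400,400),interpolation=cv2.INTER_CUBIC))
    a=arrow(im); print(n,"arrow",a and (a[1],polar(a[0])))
    for l in("red_canister","blue_canister","tumbler"):
        c=cyl(im,l)
        if c: print(n,l,c[1:],c[0].round(4),polar(c[0]))
cv2.imwrite(f"pics/look{tag}.png",np.hstack(out)); print(telemetry.get_obs()["t"])
E
python3 - <<'E'
from h import *
a,zc=stroke(-192,-196.5,.04866,6756,step=1.5)
robot.move_linear(rim(a,.07),None,.08)
p=telemetry.get_obs()["ee_pos"]; robot.move_linear([.42,.3,.2],None,.3)
print(telemetry.get_obs()["t"])
E
python3 look.py 2
```

```text
25.7833 [(np.float64(-193.5), 48.66, np.float64(12.3), np.float64(0.9)), (np.float64(-195.0), np.float64(48.48), np.float64(14.3), np.float64(1.9)), (np.float64(-196.5), np.float64(48.51), np.float64(14.5), np.float64(2.0))]
26.85
scene arrow (83, (np.float64(0.1882), np.float64(-164.09)))
scene red_canister (np.float64(0.8641808483616967), 0.59) [0.4838 0.1611] (np.float64(0.0827), np.float64(-162.8))
scene blue_canister (np.float64(0.8596963665456815), 0.53) [0.541  0.1081] (np.float64(0.0804), np.float64(-105.72))
top arrow (136, (np.float64(0.1846), np.float64(-163.88)))
top red_canister (np.float64(0.925248488574649), 0.75) [0.4826 0.1625] (np.float64(0.0835), np.float64(-164.0))
top blue_canister (np.float64(0.8795415017597678), 0.62) [0.5379 0.1127] (np.float64(0.077), np.float64(-108.9))
top tumbler (np.float64(0.7746471664555425), 0.59) [0.6443 0.1951] (np.float64(0.082), np.float64(6.73))
27.25
```

View pics/look2.png

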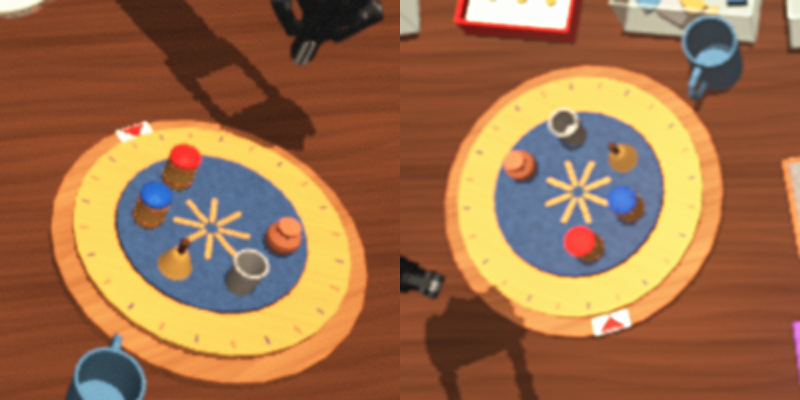

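```bash
python3 - <<'E'
from h import *
c=np.array([.4832,.1618]); q=down(np.radians(106))
robot.reach([*c,.2],q); fingers.set_gripper(.065)
hit=robot.move_linear([*c,.071],None,.06,f_stop=6); print("hit",hit,telemetry.get_obs()["ee_pos"].round(4),telemetry.get_obs()["t"])
if not hit:
    fingers.set_gripper(0); o=telemetry.get_obs(); print(o["gripper_width"],o["gripper_force"],fz().round(1))
    robot.move_linear([*c,.091],None,.04); robot.move_linear([*c,.2],None,.12)
    o=telemetry.get_obs(); print(o["t"],o["gripper_width"],o["gripper_force"],fz().round(1))
E
python3 look.py 3
```

```text
hit False [0.4834 0.1618 0.0713] 32.275
0.03758981080548002 60.3312938628369 [-1.1 -0.4  3.1]
34.3417 0.03767479293585464 60.13904611609178 [ 0.2 -0.4 -1.1]
scene arrow (84, (np.float64(0.1889), np.float64(-164.06)))
scene red_canister (np.float64(0.732425109137438), 0.49) [0.3739 0.2235] (np.float64(0.1927), np.float64(168.63))
scene blue_canister (np.float64(0.8498409104218314), 0.88) [0.5404 0.1089] (np.float64(0.0798), np.float64(-106.28))
scene tumbler (np.float64(0.7412200417181047), 0.68) [0.3731 0.2234] (np.float64(0.1935), np.float64(168.7))
top arrow (125, (np.float64(0.1855), np.float64(-163.79)))
top red_canister (np.float64(0.4474655448304342), 0.43) [0.5122 0.1953] (np.float64(0.0515), np.float64(168.98))
top blue_canister (np.float64(0.8369921567000042), 0.5) [0.5374 0.1113] (np.float64(0.0785), np.float64(-108.92))
top tumbler (np.float64(0.7714680554311526), 0.78) [0.6445 0.1959] (np.float64(0.0824), np.float64(7.27))
34.7417
```

View pics/look3.png

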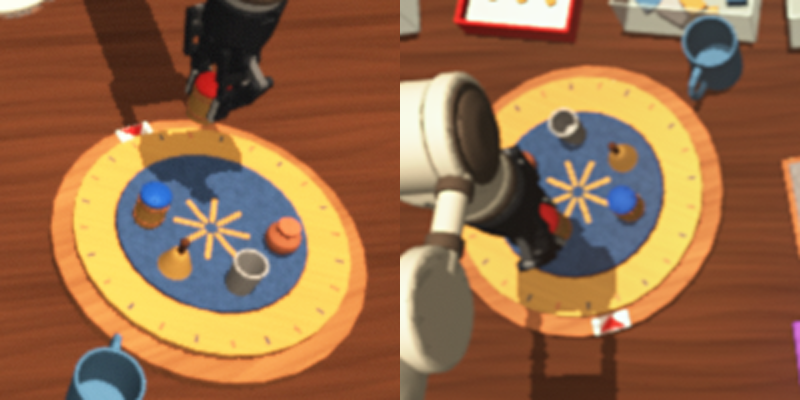

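The canister is held upright in the gripper and the other goods are undisturbed. Next I'll place it.

```bash
python3 - <<'E'
from h import *
q=down(np.radians(100.7))
robot.move_linear([.52,0,.2],None,.2); robot.reach([*PAD,.15],q); robot.move_linear([*PAD,.050],None,.08); robot.wait(.2)
f0=fz()
hit=robot.move_linear([*PAD,.033],None,.005,f_stop=2.5); o=telemetry.get_obs(); print(hit,o["ee_pos"].round(4),f0.round(1),fz().round(1),o["t"])
E
python3 - <<'E'
from h import *
im=viewer.get_image("scene"); cv2.imwrite("pics/p4.png",cv2.resize(im["color"][130:280,180:330],(600,600),interpolation=cv2.INTER_CUBIC))
E
```

```text
True [ 0.558  -0.181   0.0387] [-0.7 -0.7 -1.9] [-0.3  0.5  5.5] 40.225
```

View pics/p4.png

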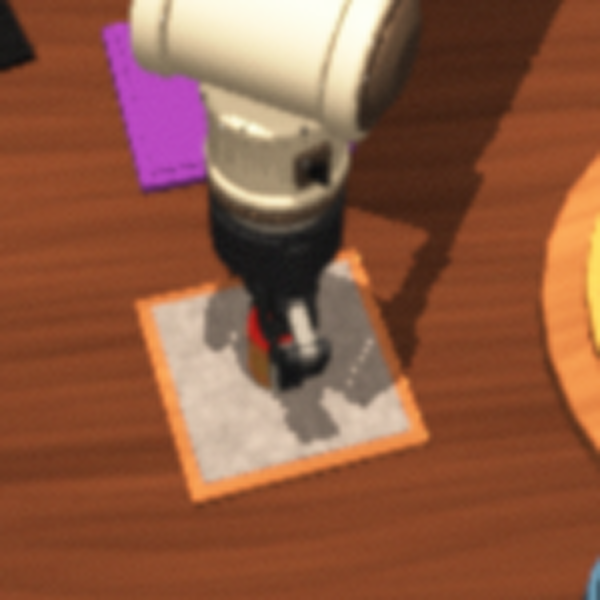

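It shows the canister standing on the grey pad, base near crop pixel (265,380), with contact at the expected height. I'll release and check.

Run:
```python
from h import *
fingers.set_gripper(.065); robot.wait(.2)
robot.move_linear([*PAD,.16],None,.06); robot.reach([.40,-.02,.3],down(np.radians(100)))
for n in("scene","top"):
    im=viewer.get_image(n); c=cyl(im,"red_canister",z0=.011); print(n,c)
    if n=="scene": cv2.imwrite("pics/p5.png",cv2.resize(im["color"],(800,600),interpolation=cv2.INTER_CUBIC))
o=telemetry.get_obs();print(o["t"],fz())
```

```text
scene (array([ 0.55711665, -0.18040206]), np.float64(0.8416584840518198), 0.81)
top (array([ 0.55486299, -0.17847311]), np.float64(0.8184146218993741), 0.51)
44.2833 [0.38997416 0.21013697 0.17775561]
```

View pics/p5.png

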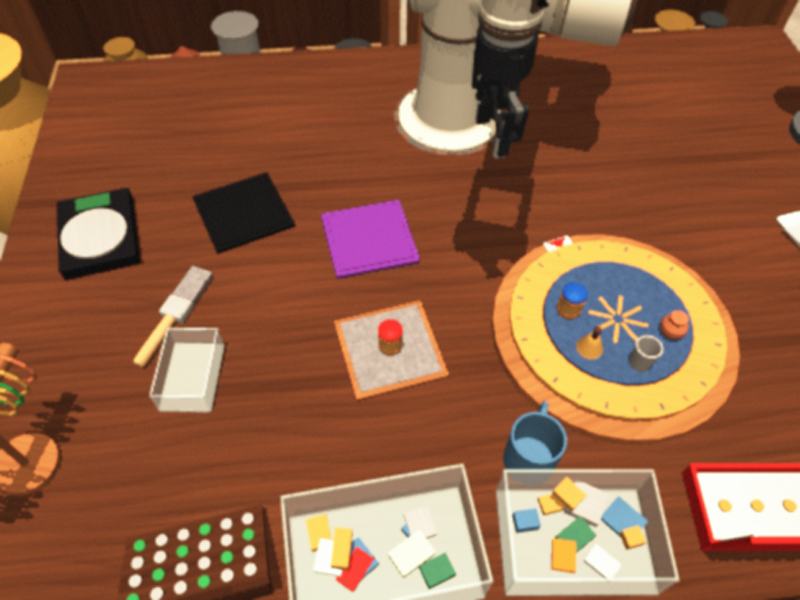

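The canister stands upright in the middle of the pad at (390,340). The other four goods are standing on the carousel, and the counter is unchanged.

```bash
python3 -c "
from station import job; print(job.close_job())"
```

```text
the job is handed in; nothing more can be done
None
```

I turned the carousel until the red-lidded canister lined up with the arrow (within about 1° by camera), then picked it up and set it upright within about 4 mm of the show pad's centre. The press read 16 N or less, the other goods still stand on the carousel, and the job was handed in at about 44 s.

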